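# Close the washed canister set from its stack of lids

### The arm

A 6-joint arm with a two-finger parallel gripper is mounted at the origin on a cart in front of the work surface, level with it; the furniture and walls round the work are solid. World frame = base frame: x ahead of the robot, y to its left, z up, the work surface at z = 0. Lengths are in m, angles in rad, forces in N, time in s.
With the tool pointing down it reaches from about 0.275 to 0.725 m from the base axis. Payload 5.6 kg.
Tool frame: the origin (TCP) lies at the very end of the fingers, on their centre line; the grasp point (between the pads) lies 19 mm behind it; z points along the fingers, y is the direction in which the jaws open and shut (so a half turn about z gives the same grasp; the last joint's range is limited). The gripper opens to 85 mm and grips with 20 to 120 N. Pads are 22 mm wide; open, the fingers measure 114 mm over their backs; the gripper's body (76 mm by 85 mm) begins 54 mm behind the grasp point. The pads swing forward as they close: fully open they stand 13 mm farther back than shut.
Start: joints at [-0.869, 0.255, 0.108, 0, -1.424, -0.285], TCP at [0.223, -0.503, 0.231] pointing down, gripper open.
Joint ranges: [-2.95, 2.95], [-1.21, 1.97], [-1.09, 1.5], [-2.87, 1.71], [-2.94, -0.07], [-3.05, 3.05]. Speed limits (rad/s): [2.57, 2.57, 3.14, 3.14, 3.14, 3.14].

### API

Orientations are given as a 3x3 rotation matrix whose columns are the frame's x, y, z axes.
In Python, from plant import env gives the robot as it stands. The module is installed in compiled form; this text tells all that it offers.
- The arm moves only by the tool drive_tool, never from a script. Its argument "targets" is one flat list of numbers, 5 for each row, row after row: the closure, from 0 (fully open) to 1 (shut), then the shift along the tool's x, y, z in mm, then the turn about the tool's z in rad. In form: [jaw, dx, dy, dz, roll, jaw, dx, dy, dz, roll, ...]. A call has 1 to 8 rows; each row shifts and turns the pose as measured when the row begins, along the tool's axes as they then stand; what a row does not reach is not made up. A row lasts 1/12 s, in which the tool goes at most 41.7 mm and 7.16 degrees, less where a joint would pass 70% of its speed; a pose out of reach is approached as far as the arm can. A call is refused whole if a number of a shift passes 41.7 or a number of a turn 0.125, either way. A call with a gripper value outside its range is refused whole. The fingers move at their own pace and stop on an object; "newtons" is the grip in N (left out, the last holds). Time passes only in rows, so rows that do not move let the fingers close. It gives the time, the measured TCP pose, the force and the opening at its end, in the units of the state.
- env.read_state(): the state, without advancing time (a new reading comes with each control period).
- env.capture(name): name is "scene" or "top"; returns a dict with "pixels" (480x640x3 uint8, red, green, blue), "depth" (480x640 float32, m along the optical axis (not along the pixel's ray), 0 where there is no reading), "intrinsics" (3x3 intrinsics, pixels), "dist" ([k1, k2, p1, p2, k3] as OpenCV has them; the pictures are not rectified), "rvec" (rotation vector, rad) and "tvec" (3), from world to camera coordinates, as OpenCV has them. Camera axes: x right, y down, z forward; pixel columns grow to the right and rows downward; lengths in m; the calibration is good to about 2 mm. A picture is of the moment at which its call begins.
- env.sign_off(): hands the job in, once; it reports no verdict.
Trained networks look in the newest picture that a camera, given by its name, has taken for a name from the list of things; names that differ only in an ending like _2 or _b are one class to them, and where a whole thing is asked for, a point or a joint stands for the part that bears it (a point fixed in the world has none). Each returns a list of dicts, best first, with "score" (0 to 1); they miss things now and then, are a little off and sometimes report something else, mostly with a low value. They report only what shows in the picture. A call takes as long as a camera call. They do not tell look-alikes from the thing itself.
- env.spot_in(camera, thing): "box" ([centre column, centre row, width, height] in pixels, round what is visible of it).
- env.outline_of(camera, thing): "region" (480x640 bool, what is visible of it) and "box" ([centre column, centre row, width, height] in pixels, round what is visible of it).
- env.place_of(camera, thing): "pixel" ([column, row] in pixels: a listed point, or the origin of a listed thing).
The state is a dict: "time_s": time; "joint_pos": joint angles; "qvel": joint speeds; "effort": joint torques, N m; "tool_pos": TCP position; "tool_rot": TCP orientation; "contact_force": force on the tool from outside, world axes, zero at the start; "torque": the same for the moment, N m; "finger_gap": opening from 0.0 (shut) to 1.0 (fully open).
Only numpy, scipy, OpenCV 4.12 (cv2) and the standard library are available. Lean on these libraries where they do the work, as an engineer would, in place of code of your own. Each camera call takes 0.05 s, during which the arm holds its last target. There are 200 camera calls.

### The job

The washed stoneware canisters are dry and their bamboo lids stand in a stack: take the stack apart and close each of the four open canisters with the lid of its own size, pressed fully home so that it lies level on the rim. Leave the canisters standing where they are, and do not disturb the glass jar and the carton that stand among them.

Things in the scene. Friction and masses are not known exactly. Their poses are not given: they have to be found in the camera images.
- canister_large: The largest of the four open grey-green stoneware canisters: round body 100 mm across below a sloping shoulder, 112 mm high to the rim, short round neck 66 mm across outside, mouth 56 mm across inside (neck wall 5 mm). Empty and loose, standing on the worktop. Origin: centre of its underside, z up along its axis. Closed only by the 68 mm lid.
- canister_medium: The second largest of the four open grey-green stoneware canisters: round body 86 mm across below a sloping shoulder, 101 mm high to the rim, short round neck 56 mm across outside, mouth 46 mm across inside (neck wall 5 mm). Empty and loose, standing on the worktop. Origin: centre of its underside, z up along its axis. Closed only by the 58 mm lid.
- canister_small: The second smallest of the four open grey-green stoneware canisters: round body 73 mm across below a sloping shoulder, 90 mm high to the rim, short round neck 46 mm across outside, mouth 36 mm across inside (neck wall 5 mm). Empty and loose, standing on the worktop. Origin: centre of its underside, z up along its axis. Closed only by the 48 mm lid.
- canister_tiny: The smallest of the four open grey-green stoneware canisters: round body 60 mm across below a sloping shoulder, 79 mm high to the rim, short round neck 36 mm across outside, mouth 26 mm across inside (neck wall 5 mm). Empty and loose, standing on the worktop. Origin: centre of its underside, z up along its axis. Closed only by the 38 mm lid.
- lid_large: The largest of four bamboo lids (lowest of the stack at the start): round disc 68 mm across, 14 mm thick, above a pale stopper 12 mm deep, 52 mm across, tapering to 44 mm at its foot. Origin: centre of the stopper's foot, z up; the disc spans z = 12 to 26 mm. Seated, the disc rests on the rim of the 112 mm high canister: origin 100 mm above the canister's. Any yaw.
- lid_medium: The second largest of four bamboo lids (second from the bottom at the start): round disc 58 mm across, 14 mm thick, above a pale stopper 12 mm deep, 42 mm across, tapering to 34 mm at its foot. Origin: centre of the stopper's foot, z up; the disc spans z = 12 to 26 mm. Seated, the disc rests on the rim of the 101 mm high canister: origin 89 mm above the canister's. Any yaw.
- lid_small: The second smallest of four bamboo lids (third from the bottom at the start): round disc 48 mm across, 14 mm thick, above a pale stopper 12 mm deep, 32 mm across, tapering to 24 mm at its foot. Origin: centre of the stopper's foot, z up; the disc spans z = 12 to 26 mm. Seated, the disc rests on the rim of the 90 mm high canister: origin 78 mm above the canister's. Any yaw.
- lid_tiny: The smallest of four bamboo lids (top of the stack at the start): round disc 38 mm across, 14 mm thick, above a pale stopper 12 mm deep, 22 mm across, tapering to 14 mm at its foot. Origin: centre of the stopper's foot, z up; the disc spans z = 12 to 26 mm. Seated, the disc rests on the rim of the 79 mm high canister: origin 67 mm above the canister's. Any yaw.
- honey_jar: Closed glass jar with a white lid, 62 mm across, 103 mm high, loose; not part of the job. Origin: centre of its underside, z up.
- soup_box: Upright dark blue carton, 35 (its x) x 104 (its y) x 117 mm high, loose; not part of the job. Origin: centre of its underside, z up.
Things that resemble listed ones, but are neither listed nor needed, are in the scene too. Leave any black or pink look-alike of the lid_medium alone.

How it is judged:
By the outcome, as a careful person would: the job done as asked, in the order asked, and still so for the second after the job is handed in, with the robot touching nothing.
It also fails if it takes over 112 s, if anything falls off the work surface, if the arm or the gripper's body presses on something with over 40 N, if the wrist force passes 120 N, or if a joint passes its speed limit or range.

## Working session

There is one attempt and no reset: what is moved stays moved. The work goes in short steps, Python scripts to look and compute and a tool call to move; the robot and the scene stay as the last step left them, time stands still between calls to the robot, and variables do not carry over. Pictures are saved under pics/ and viewed, about 12 in all and at most 16, crops included, and the job is handed in when it is done.

Besides the shell and the picture viewer there is one more tool, called after "Request:" by a JSON object that holds its "name" and its "arguments", one argument or row to a line. drive_tool: Moves the arm, as the interface text tells. Its arguments: {"type":"object","properties":{"targets":{"type":"array","items":{"type":"number"}},"newtons":{"type":"number"}},"required":["targets"]}

```bash
mkdir -p pics; ls; cat > h.py <<'E'
import numpy as np, cv2
from plant import env
def cap(n,save=None):
    c=env.capture(n)
    if save: cv2.imwrite(f'pics/{save}.png',c['pixels'][:,:,::-1])
    return c
def cloud(c):
    """world xyz per pixel (480x640x3), nan where no depth"""
    K=np.array(c['intrinsics']);d=c['depth']
    v,u=np.mgrid[0:480,0:640]
    p=cv2.undistortPoints(np.stack([u,v],-1).reshape(-1,1,2).astype(float),K,np.array(c['dist'],float)).reshape(480,640,2)
    P=np.dstack([p[...,0]*d,p[...,1]*d,d])
    P[d<=0]=np.nan
    R=cv2.Rodrigues(np.array(c['rvec'],float))[0];t=np.array(c['tvec'],float).ravel()
    return (P-t)@R
def ray(c,uv):
    K=np.array(c['intrinsics']);R=cv2.Rodrigues(np.array(c['rvec'],float))[0];t=np.array(c['tvec'],float).ravel()
    p=cv2.undistortPoints(np.array(uv,float).reshape(-1,1,2),K,np.array(c['dist'],float)).reshape(2)
    return -R.T@t, R.T@np.r_[p,1]
def atz(c,uv,z):
    o,d=ray(c,uv); return o+d*(z-o[2])/d[2]
E
python3 - <<'E'
from h import *
for n in ('scene','top'):
    c=cap(n,n+'0')
    o,d=ray(c,(320,240)); print(n,o,d)
    X=cloud(c); np.save(n+'0.npy',X)
    for th in ['canister_large','canister_medium','canister_small','canister_tiny','lid_large','lid_medium','lid_small','lid_tiny','honey_jar','soup_box']:
        for r in env.outline_of(n,th)[:3]:
            m=r['region']; q=X[m]; q=q[~np.isnan(q[:,0])]
            zt=np.percentile(q[:,2],97); tp=q[q[:,2]>zt-.006]
            print(th,round(r['score'],2),np.round(r['box']).astype(int),'ztop',round(zt,4),'c',np.round((tp[:,:2].max(0)+tp[:,:2].min(0))/2,3),'ext',np.round(np.ptp(tp[:,:2],axis=0),3))
s=env.read_state();print(s['tool_pos'],s['tool_rot'],s['time_s'])
E
```

```text
pics
scene [-0.34359761 -0.86259312  0.58457419] [ 0.64931853  0.64625713 -0.40102208]
canister_large 0.68 [434 269  52  69] ztop 0.1109 c [ 0.403 -0.362] ext [0.391 0.262]
canister_medium 0.88 [336 276  44  59] ztop 0.0998 c [ 0.427 -0.138] ext [0.057 0.058]
canister_small 0.81 [272 214  26  42] ztop 0.089 c [0.527 0.158] ext [0.147 0.163]
canister_small 0.37 [454 307  50  81] ztop 0.116 c [ 0.359 -0.436] ext [0.257 0.219]
canister_tiny 0.61 [208 219  28  34] ztop 0.0752 c [0.454 0.318] ext [0.035 0.04 ]
lid_large 0.67 [352 250  30  16] ztop 0.028 c [ 0.536 -0.071] ext [0.173 0.169]
lid_large 0.28 [262 243  28  55] ztop 0.1033 c [0.429 0.087] ext [0.059 0.063]
lid_medium 0.9 [316 238  25  17] ztop 0.0274 c [0.583 0.084] ext [0.061 0.062]
lid_medium 0.72 [350 235  26  17] ztop 0.0539 c [ 0.537 -0.069] ext [0.165 0.147]
lid_medium 0.63 [312 262  21  25] ztop 0.0276 c [ 0.483 -0.014] ext [0.054 0.049]
lid_small 0.5 [350 227  17  14] ztop 0.0798 c [ 0.593 -0.025] ext [0.05  0.049]
lid_small 0.48 [271 214  25  40] ztop 0.0891 c [0.576 0.217] ext [0.05  0.046]
lid_tiny 0.69 [350 216  17  
[... 1011 characters left out ...]
86] ext [0.056 0.054]
lid_medium 0.79 [310 250  27  32] ztop 0.0309 c [ 0.486 -0.016] ext [0.053 0.055]
lid_medium 0.67 [314 207  29  17] ztop 0.0563 c [ 0.581 -0.025] ext [0.036 0.048]
lid_small 0.55 [313 201  28  20] ztop 0.1048 c [ 0.584 -0.02 ] ext [0.024 0.034]
lid_tiny 0.6 [315 198  21  21] ztop 0.1086 c [ 0.59  -0.021] ext [0.035 0.036]
honey_jar 0.57 [256 275  33  31] ztop 0.1072 c [0.429 0.089] ext [0.054 0.054]
soup_box 0.76 [490 265  74  36] ztop 0.1199 c [ 0.461 -0.378] ext [0.062 0.103]
[ 0.22268842 -0.50288963  0.23129693] [[-9.14373133e-01 -4.04872539e-01  6.37101990e-06]
 [-4.04872539e-01  9.14373133e-01 -2.10514515e-05]
 [ 2.69766519e-06 -2.18283327e-05 -1.00000000e+00]] 1.1
```

View images.

View pics/top0.png

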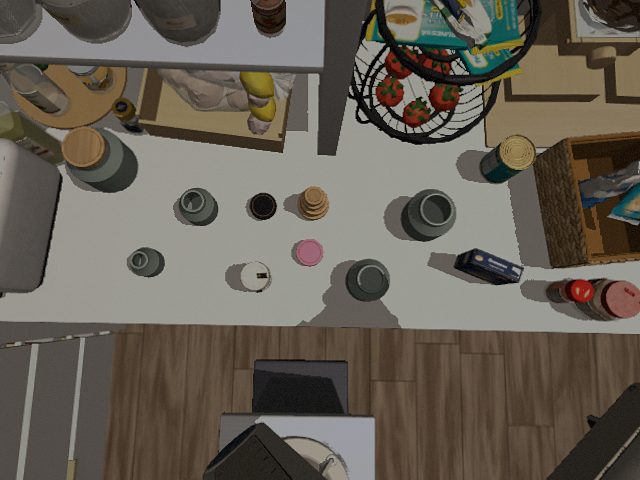

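View pics/scene0.png

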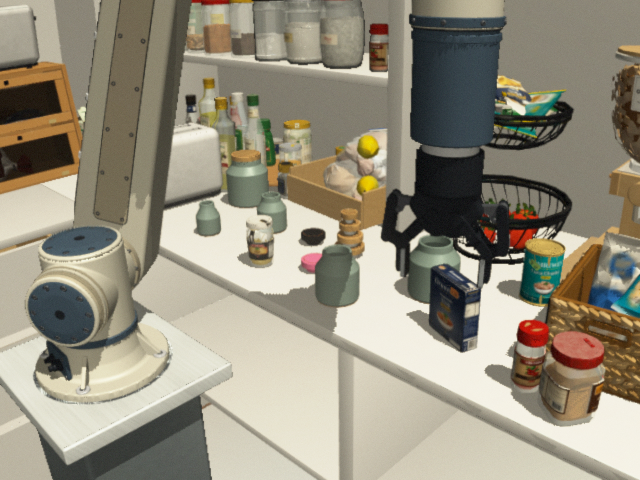

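```bash
python3 - <<'E'
import numpy as np
from scipy.optimize import least_squares
guess={'large':((.568,-.262),.112,.033),'medium':((.428,-.136),.101,.028),'small':((.576,.218),.090,.023),'tiny':((.457,.318),.079,.018),
'lidtiny':((.590,-.022),.104,.019),'lidsmall':((.59,-.022),.078,.024),'lidmed':((.59,-.022),.052,.029),'lidlarge':((.59,-.022),.026,.034),'table':((.5,0.05),0,.05)}
for n in('top','scene'):
    X=np.load(n+'0.npy').reshape(-1,3);X=X[~np.isnan(X[:,0])]
    for k,(c,z,r) in guess.items():
        d=np.hypot(X[:,0]-c[0],X[:,1]-c[1])
        q=X[(d<r+.008)&(abs(X[:,2]-z)<.007)]
        if k=='table': print(n,k,np.median(q[:,2]));continue
        if len(q)<20: print(n,k,len(q));continue
        e=np.hypot(q[:,0]-c[0],q[:,1]-c[1])
        q=q[e>r-.012]
        # outer boundary by angular bins
        a=np.arctan2(q[:,1]-c[1],q[:,0]-c[0]);b=((a+np.pi)/(2*np.pi)*24).astype(int)
        e=np.hypot(q[:,0]-c[0],q[:,1]-c[1])
        pts=np.array([q[b==i][np.argmax(e[b==i])] for i in range(24) if (b==i).any()])
        f=least_squares(lambda p:np.hypot(pts[:,0]-p[0],pts[:,1]-p[1])-p[2],[*c,r],loss='soft_l1',f_scale=.001).x
        print(n,k,len(q),'z',np.round(np.median(q[:,2]),4),'circle',np.round(f,4),'exp r',r,len(pts))
E
```

```text
top large 307 z 0.1127 circle [ 0.5679 -0.2624  0.0329] exp r 0.033 24
top medium 233 z 0.1019 circle [ 0.4293 -0.1357  0.0279] exp r 0.028 24
top small 200 z 0.0904 circle [0.5764 0.2196 0.0228] exp r 0.023 24
top tiny 166 z 0.0794 circle [0.4576 0.3194 0.0176] exp r 0.018 24
top lidtiny 250 z 0.1054 circle [ 0.5908 -0.0213  0.0185] exp r 0.019 24
top lidsmall 137 z 0.0793 circle [ 0.593  -0.0214  0.0234] exp r 0.024 23
top lidmed 178 z 0.0531 circle [ 0.5913 -0.0237  0.0282] exp r 0.029 18
top lidlarge 181 z 0.027 circle [ 0.5918 -0.0213  0.0334] exp r 0.034 17
top table 0.001229285886142056
scene large 268 z 0.1095 circle [ 0.5656 -0.2646  0.0334] exp r 0.033 24
scene medium 252 z 0.0985 circle [ 0.4276 -0.1381  0.0286] exp r 0.028 24
scene small 113 z 0.0868 circle [0.5753 0.2175 0.023 ] exp r 0.023 24
scene tiny 65 z 0.0744 circle [0.4563 0.3172 0.0178] exp r 0.018 20
scene lidtiny 115 z 0.103 circle [ 0.5899 -0.0241  0.0188] exp r 0.019 24
scene lidsmall 140 z 0.0767 circle [ 0.5905 -0.0244  0.0237] exp r 0.024 21
scene lidmed 169 z 0.0509 circle [ 0.589  -0.0266  0.0282] exp r 0.029 19
scene lidlarge 101 z 0.025 circle [ 0.5895 -0.0249  0.0337] exp r 0.034 11
scene table -0.0007466881968696124
```

```bash
python3 - <<'E'
import numpy as np
X=np.concatenate([np.load('top0.npy').reshape(-1,3),np.load('scene0.npy').reshape(-1,3)]);X=X[~np.isnan(X[:,0])]
for y in np.arange(-.45,.5,.1):
    r=[]
    for z0,z1 in((.14,.25),(.25,.35),(.35,.45),(.45,.6),(.6,.8)):
        q=X[(abs(X[:,1]-y)<.05)&(X[:,2]>z0)&(X[:,2]<z1)&(X[:,0]>.45)&(X[:,0]<1.1)]
        r.append((round(np.percentile(q[:,0],1),3),len(q)) if len(q)>5 else '-')
    print(round(y,2),r)
# neck profile from scene+top
for k,(c,H) in {'large':((.5668,-.2635),.112),'medium':((.4284,-.1369),.101),'small':((.5759,.2186),.09),'tiny':((.457,.3183),.079)}.items():
    d=np.hypot(X[:,0]-c[0],X[:,1]-c[1])
    print(k,[(h,round(1000*np.percentile(d[(abs(X[:,2]-(H-h/1000))<.0015)&(d<.055)],80),1)) for h in (0,4,8,12,16,20,25,30)])
E
```

```text
-0.45 [(np.float64(0.854), 2800), (np.float64(0.836), 1243), (np.float64(0.83), 1042), (np.float64(0.83), 1103), '-']
-0.35 [(np.float64(0.897), 1942), (np.float64(0.741), 6136), (np.float64(1.03), 1957), (np.float64(1.031), 1970), '-']
-0.25 [(np.float64(0.797), 1663), (np.float64(0.724), 6481), (np.float64(0.833), 2293), (np.float64(1.031), 1675), '-']
-0.15 [(np.float64(0.77), 845), (np.float64(0.733), 3624), (np.float64(0.93), 1411), (np.float64(1.031), 1181), '-']
-0.05 [(np.float64(0.704), 2077), (np.float64(0.704), 1946), (np.float64(0.705), 3908), (np.float64(0.705), 2478), '-']
0.05 [(np.float64(0.753), 1672), '-', (np.float64(0.71), 6043), (np.float64(0.751), 428), '-']
0.15 [(np.float64(0.762), 1174), '-', (np.float64(0.711), 6066), (np.float64(0.724), 2866), '-']
0.25 [(np.float64(0.818), 612), (np.float64(1.027), 216), (np.float64(0.711), 5788), (np.float64(0.725), 2294), '-']
0.35 [(np.float64(0.641), 1040), (np.float64(1.028), 276), (np.float64(0.711), 5272), (np.float64(0.726), 1218), '-']
0.45 [(np.float64(0.63), 1634), (np.float64(1.03), 248), (np.float64(0.71), 1399), (np.float64(0.725), 520), '-']
large [(0, np.float64(32.5)), (4, np.float64(33.1)), (8, np.float64(33.5)), (12, np.float64(34.7)), (16, np.float64(36.9)), (20, np.float64(40.7)), (25, np.float64(44.8)), (30, np.float64(48.4))]
medium [(0, np.float64(27.4)), (4, np.float64(28.4)), (8, np.float64(28.6)), (12, np.float64(29.8)), (16, np.float64(32.2)), (20, np.float64(35.0)), (25, np.float64(38.4)), (30, np.float64(41.6))]
small [(0, np.float64(22.4)), (4, np.float64(22.9)), (8, np.float64(23.1)), (12, np.float64(24.0)), (16, np.float64(26.4)), (20, np.float64(28.9)), (25, np.float64(32.0)), (30, np.float64(35.0))]
tiny [(0, np.float64(16.7)), (4, np.float64(17.4)), (8, np.float64(17.7)), (12, np.float64(18.3)), (16, np.float64(20.6)), (20, np.float64(22.6)), (25, np.float64(26.1)), (30, np.float64(28.2))]
```

Request:
{"name": "drive_tool", "arguments": {
  "targets": [0,0,0,0,0.105,0,0,0,0,0.105,0,0,0,0,0.105,0,0,0,0,0.102],
  "newtons": 30
}}

```text
time_s: 1.43
tool_pos: [0.2227, -0.5029, 0.2313]
tool_rot: [[-1.0, 0.015, 0.0], [0.015, 1.0, -0.0], [-0.0, -0.0, -1.0]]
contact_force: [0.4, 0.9, -0.0]
finger_gap: 1.002
```

Request:
{"name": "drive_tool", "arguments": {
  "targets": [0,-24,31,0,0.015,0,-24,31,0,0,0,-24,31,0,0,0,-24,31,0,0,0,-24,31,0,0,0,-24,31,0,0,0,-24,31,0,0,0,-24,31,0,0]
}}

```text
time_s: 2.1
tool_pos: [0.4267, -0.2579, 0.2306]
tool_rot: [[-0.999, 0.051, -0.001], [0.051, 0.999, -0.001], [0.0, -0.001, -1.0]]
contact_force: [1.0, -1.7, -0.1]
finger_gap: 0.998
```

Request:
{"name": "drive_tool", "arguments": {
  "targets": [0,-24,31,0,0,0,-24,31,0,0,0,-24,31,0,0,0,-24,31,0,0,0,-24,31,0,0,0,-24,31,0,0,0,0,0,0,0]
}}

```text
time_s: 2.68
tool_pos: [0.5888, -0.0633, 0.2305]
tool_rot: [[-0.999, 0.045, 0.002], [0.045, 0.999, -0.001], [-0.002, -0.001, -1.0]]
contact_force: [-1.3, -0.6, -0.4]
finger_gap: 0.999
```

Request:
{"name": "drive_tool", "arguments": {
  "targets": [0,0,20,0,-0.045,0,-1,20.5,0,0,0,0,0,30,0,0,0,0,30,0,0,0,0,30,0,0,0,0,20,0,0,0,0,0,0]
}}

```text
time_s: 3.27
tool_pos: [0.5947, -0.0169, 0.1169]
tool_rot: [[-1.0, -0.008, 0.007], [-0.008, 1.0, -0.001], [-0.007, -0.001, -1.0]]
contact_force: [-1.0, 0.5, 0.3]
finger_gap: 1.002
```

Request:
{"name": "drive_tool", "arguments": {
  "targets": [0,4.4,-5.8,0,0,0,0,0,18,0,0,0,0,18,0,0,0,0,0,0]
}}

```text
time_s: 3.6
tool_pos: [0.5923, -0.0245, 0.0849]
tool_rot: [[-1.0, -0.009, 0.013], [-0.009, 1.0, -0.002], [-0.013, -0.002, -1.0]]
contact_force: [0.1, -0.8, -1.0]
finger_gap: 1.005
```

```bash
python3 - <<'E'
from h import *
s=env.read_state();print(s['tool_pos'],s['tool_rot'][:,2],s['contact_force'])
c=cap('scene'); cv2.imwrite('pics/s1.png',cv2.resize(c['pixels'][150:310,240:450,::-1],None,fx=3.5,fy=3.5,interpolation=2))
E
```

```text
[ 0.59231907 -0.02450152  0.08486509] [ 0.01251533 -0.00162438 -0.99992036] [ 0.12739886 -0.79437038 -1.04299943]
```

View pics/s1.png

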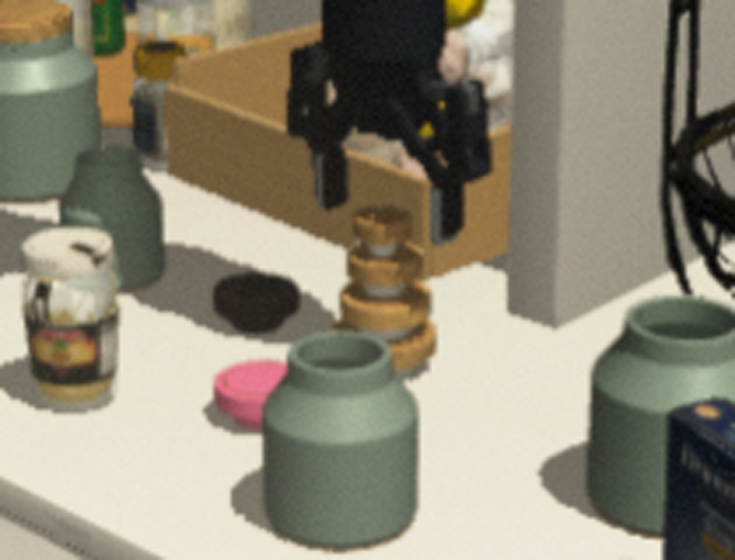

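Request:
{"name": "drive_tool", "arguments": {
  "targets": [0,1.5,1.5,3.5,0,0,0,0,0.5,0,0.4,0,0,0,0,1,0,0,0,0,1,0,0,0,0,1,0,0,0,0,1,0,0,0,0,1,0,0,0,0]
}}

```text
time_s: 4.32
tool_pos: [0.5963, -0.0233, 0.0917]
tool_rot: [[-1.0, -0.01, 0.029], [-0.01, 1.0, -0.001], [-0.029, -0.002, -1.0]]
contact_force: [-0.5, -0.6, -0.1]
finger_gap: 0.425
```

Request:
{"name": "drive_tool", "arguments": {
  "targets": [1,0,0,0,0]
}}

```text
time_s: 4.4
tool_pos: [0.5963, -0.0233, 0.0916]
tool_rot: [[-1.0, -0.01, 0.029], [-0.01, 1.0, -0.001], [-0.029, -0.002, -1.0]]
contact_force: [-0.7, 0.5, -0.7]
finger_gap: 0.425
```

Request:
{"name": "drive_tool", "arguments": {
  "targets": [1,0,0,0,0]
}}

```text
time_s: 4.48
tool_pos: [0.5961, -0.0233, 0.0915]
tool_rot: [[-1.0, -0.01, 0.028], [-0.01, 1.0, -0.001], [-0.028, -0.002, -1.0]]
contact_force: [0.0, -0.5, -1.2]
finger_gap: 0.422
```

```bash
python3 - <<'E'
from h import *
s=env.read_state();print(s['tool_pos'],s['tool_rot'][:,2],s['contact_force'],s['joint_pos'],s['qvel'],s['effort'])
c=cap('scene'); cv2.imwrite('pics/s2.png',cv2.resize(c['pixels'][150:310,240:450,::-1],None,fx=3.5,fy=3.5,interpolation=2))
s=env.read_state();print(s['tool_pos'],s['tool_rot'][:,2],s['contact_force'])
E
```

```text
[ 0.59614893 -0.02330859  0.0914898 ] [ 0.02821585 -0.00133341 -0.99960096] [ 0.00620656 -0.50181654 -1.15039167] [ 0.22750704  0.40350142 -0.0478941   0.00863312 -1.09222387 -1.79238368] [-6.41105842e-04  1.22691544e-03 -2.97235527e-03 -5.51293656e-05
 -1.86758347e-03 -2.91764938e-05] [ 4.17966177e-03 -4.51561368e+01  2.19462669e+01  4.96805459e+00
  8.39684950e-02  3.49796198e-05]
[ 0.59612372 -0.0232979   0.09141273] [ 0.02810898 -0.00135237 -0.99960395] [-0.05837932  1.01221028 -0.3522291 ]
```

View pics/s2.png

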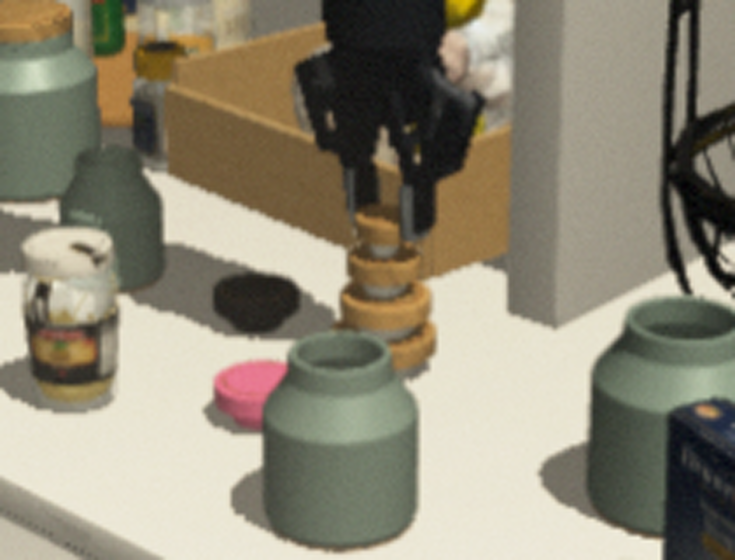

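Request:
{"name": "drive_tool", "arguments": {
  "targets": [0.35,0,0,0,0,0.35,0,0,0,0,0.35,0,0,0,0]
}}

```text
time_s: 4.78
tool_pos: [0.5961, -0.0234, 0.0912]
tool_rot: [[-1.0, -0.01, 0.028], [-0.01, 1.0, -0.002], [-0.028, -0.002, -1.0]]
contact_force: [-0.0, 0.3, -0.1]
finger_gap: 0.652
```

Request:
{"name": "drive_tool", "arguments": {
  "targets": [0.35,0,0,5,0]
}}

```text
time_s: 4.87
tool_pos: [0.5969, -0.0234, 0.0871]
tool_rot: [[-1.0, -0.01, 0.03], [-0.01, 1.0, -0.002], [-0.03, -0.002, -1.0]]
contact_force: [0.2, 0.3, 1.0]
finger_gap: 0.649
```

Request:
{"name": "drive_tool", "arguments": {
  "targets": [0.35,0,0,0,0]
}}

```text
time_s: 4.95
tool_pos: [0.5963, -0.0233, 0.0859]
tool_rot: [[-1.0, -0.01, 0.028], [-0.01, 1.0, -0.001], [-0.028, -0.002, -1.0]]
contact_force: [-0.8, 0.4, -0.2]
finger_gap: 0.649
```

Request:
{"name": "drive_tool", "arguments": {
  "targets": [0.35,0,0,0,0]
}}

```text
time_s: 5.03
tool_pos: [0.5963, -0.0234, 0.0857]
tool_rot: [[-1.0, -0.01, 0.028], [-0.01, 1.0, -0.002], [-0.028, -0.002, -1.0]]
contact_force: [0.3, 0.1, -0.4]
finger_gap: 0.652
```

Request:
{"name": "drive_tool", "arguments": {
  "targets": [0.35,5.5,0.5,3,0,0.35,0,0,0,0]
}}

```text
time_s: 5.2
tool_pos: [0.5903, -0.0229, 0.0819]
tool_rot: [[-1.0, -0.01, 0.027], [-0.01, 1.0, -0.002], [-0.027, -0.002, -1.0]]
contact_force: [-1.0, 0.4, 0.5]
finger_gap: 0.652
```

Request:
{"name": "drive_tool", "arguments": {
  "targets": [0.5,0,0,0,0]
}}

```text
time_s: 5.28
tool_pos: [0.5901, -0.023, 0.0819]
tool_rot: [[-1.0, -0.01, 0.027], [-0.01, 1.0, -0.002], [-0.027, -0.002, -1.0]]
contact_force: [-0.2, -0.0, -0.5]
finger_gap: 0.526
```

Request:
{"name": "drive_tool", "arguments": {
  "targets": [0.6,0,0,0,0]
}}

```text
time_s: 5.37
tool_pos: [0.5901, -0.0229, 0.0821]
tool_rot: [[-1.0, -0.01, 0.027], [-0.01, 1.0, -0.002], [-0.027, -0.002, -1.0]]
contact_force: [-0.2, -0.0, -0.0]
finger_gap: 0.426
```

Request:
{"name": "drive_tool", "arguments": {
  "targets": [1,0,0,0,0]
}}

```text
time_s: 5.45
tool_pos: [0.59, -0.0229, 0.0821]
tool_rot: [[-1.0, -0.01, 0.028], [-0.01, 1.0, -0.002], [-0.028, -0.002, -1.0]]
contact_force: [-0.1, 0.5, -0.6]
finger_gap: 0.427
```

Request:
{"name": "drive_tool", "arguments": {
  "targets": [1,0,0,0,0]
}}

```text
time_s: 5.53
tool_pos: [0.59, -0.0228, 0.0822]
tool_rot: [[-1.0, -0.01, 0.028], [-0.01, 1.0, -0.002], [-0.028, -0.002, -1.0]]
contact_force: [0.5, 0.4, -1.0]
finger_gap: 0.427
```

Request:
{"name": "drive_tool", "arguments": {
  "targets": [1,0,0,-10,0,1,0,0,-20,0,1,0,0,-30,0,1,0,0,-30,0,1,0,0,-20,0,1,0,0,0,0]
}}

```text
time_s: 6.03
tool_pos: [0.5854, -0.0236, 0.1983]
tool_rot: [[-1.0, -0.009, 0.023], [-0.009, 1.0, -0.003], [-0.023, -0.004, -1.0]]
contact_force: [0.8, -0.2, -0.8]
finger_gap: 0.426
```

Request:
{"name": "drive_tool", "arguments": {
  "targets": [1,12,34,0,0,1,12,34,0,0,1,12,34,0,0,1,12,34,0,0,1,12,34,0,0,1,12,34,0,0,1,12,34,0,0,1,12,34,0,0]
}}

```text
time_s: 6.7
tool_pos: [0.4865, 0.2518, 0.2004]
tool_rot: [[-1.0, 0.003, 0.031], [0.003, 1.0, -0.002], [-0.031, -0.002, -1.0]]
contact_force: [1.7, -0.7, -0.8]
finger_gap: 0.43
```

Request:
{"name": "drive_tool", "arguments": {
  "targets": [1,12,34,0,0,1,12,30,0,0,1,0,0,0,0]
}}

```text
time_s: 6.95
tool_pos: [0.4585, 0.3237, 0.2]
tool_rot: [[-1.0, -0.002, 0.031], [-0.002, 1.0, -0.001], [-0.031, -0.001, -1.0]]
contact_force: [0.3, -1.1, -1.0]
finger_gap: 0.427
```

Request:
{"name": "drive_tool", "arguments": {
  "targets": [1,5.5,-5.5,0,0,1,0,0,25,0,1,0,0,30,0,1,0,0,30,0,1,0,0,20,0,1,0,0,0,0,1,0,0,0,0]
}}

```text
time_s: 7.53
tool_pos: [0.4558, 0.3151, 0.0953]
tool_rot: [[-0.999, -0.002, 0.035], [-0.002, 1.0, 0.003], [-0.035, 0.003, -0.999]]
contact_force: [1.1, 0.3, 0.1]
finger_gap: 0.43
```

```bash
python3 - <<'E'
from h import *
s=env.read_state();print(s['tool_pos'],s['tool_rot'][:,2],s['contact_force'])
c=cap('scene'); X=cloud(c); a=c['pixels'][160:270,150:270,::-1]
t=cap('top');b=t['pixels'][215:305,100:200,::-1]
cv2.imwrite('pics/s3.png',np.hstack([cv2.resize(a,(440,400),interpolation=2),cv2.resize(b,(360,400),interpolation=2)]))
E
```

```text
[0.45584925 0.31512384 0.09530293] [ 0.03538788  0.00282663 -0.99936966] [1.11460067 0.28810646 0.12976591]
```

View pics/s3.png

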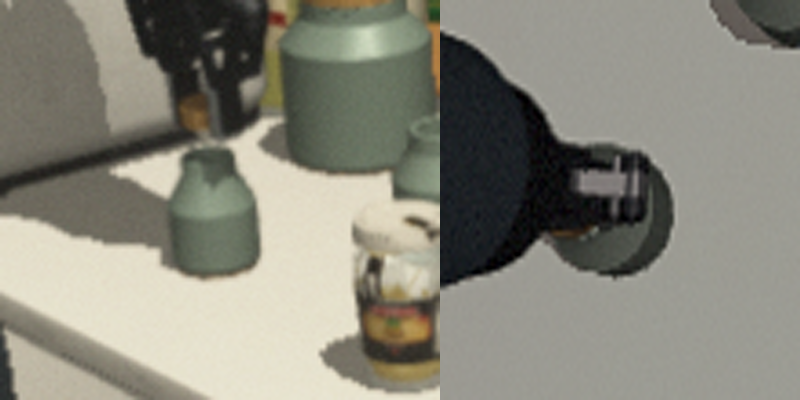

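Request:
{"name": "drive_tool", "arguments": {
  "targets": [1,0,3,5,0,1,0,0,5,0,1,0,0,3,0,1,0,0,0,0]
}}

```text
time_s: 7.97
tool_pos: [0.4591, 0.3211, 0.0873]
tool_rot: [[-0.999, -0.002, 0.043], [-0.002, 1.0, 0.011], [-0.043, 0.011, -0.999]]
contact_force: [0.1, -0.7, -0.7]
finger_gap: 0.425
```

Request:
{"name": "drive_tool", "arguments": {
  "targets": [1,0,0,3,0,1,0,0,3,0,1,0,0,0,0]
}}

```text
time_s: 8.22
tool_pos: [0.4597, 0.3217, 0.0814]
tool_rot: [[-0.999, -0.003, 0.044], [-0.002, 1.0, 0.012], [-0.044, 0.012, -0.999]]
contact_force: [-0.2, 0.6, -1.6]
finger_gap: 0.428
```

Request:
{"name": "drive_tool", "arguments": {
  "targets": [1,2.5,-3.3,0,0,1,0,0,0,0]
}}

```text
time_s: 8.38
tool_pos: [0.4569, 0.3181, 0.0809]
tool_rot: [[-0.999, -0.003, 0.044], [-0.002, 1.0, 0.012], [-0.044, 0.012, -0.999]]
contact_force: [-1.2, -0.6, -0.9]
finger_gap: 0.429
```

Request:
{"name": "drive_tool", "arguments": {
  "targets": [1,0,0,3,0,1,0,0,0,0]
}}

```text
time_s: 8.55
tool_pos: [0.4573, 0.3183, 0.0782]
tool_rot: [[-0.999, -0.003, 0.045], [-0.002, 1.0, 0.013], [-0.045, 0.013, -0.999]]
contact_force: [-0.3, -0.1, -0.6]
finger_gap: 0.428
```

Request:
{"name": "drive_tool", "arguments": {
  "targets": [1,0,0,3,0,1,0,0,0,0]
}}

```text
time_s: 8.72
tool_pos: [0.4593, 0.32, 0.0782]
tool_rot: [[-0.999, -0.004, 0.05], [-0.003, 1.0, 0.017], [-0.05, 0.016, -0.999]]
contact_force: [-0.0, -0.3, 0.2]
finger_gap: 0.429
```

Request:
{"name": "drive_tool", "arguments": {
  "targets": [1,0,0,3,0,1,0,0,0,0]
}}

```text
time_s: 8.88
tool_pos: [0.46, 0.321, 0.076]
tool_rot: [[-0.999, -0.005, 0.051], [-0.004, 1.0, 0.019], [-0.052, 0.019, -0.998]]
contact_force: [-1.3, -0.3, -0.8]
finger_gap: 0.428
```

Request:
{"name": "drive_tool", "arguments": {
  "targets": [1,2.6,-2.3,0,0,1,0,0,0,0]
}}

```text
time_s: 9.05
tool_pos: [0.4584, 0.3197, 0.0763]
tool_rot: [[-0.999, -0.005, 0.054], [-0.004, 1.0, 0.021], [-0.054, 0.021, -0.998]]
contact_force: [0.6, 1.1, -0.3]
finger_gap: 0.43
```

Request:
{"name": "drive_tool", "arguments": {
  "targets": [1,0,0,2,0,1,0,0,0,0]
}}

```text
time_s: 9.22
tool_pos: [0.4596, 0.3209, 0.0753]
tool_rot: [[-0.998, -0.006, 0.057], [-0.005, 1.0, 0.024], [-0.057, 0.023, -0.998]]
contact_force: [0.0, 1.0, 0.6]
finger_gap: 0.428
```

Request:
{"name": "drive_tool", "arguments": {
  "targets": [1,0,0,2,0,1,0,0,0,0]
}}

```text
time_s: 9.38
tool_pos: [0.46, 0.3209, 0.0749]
tool_rot: [[-0.998, -0.007, 0.058], [-0.005, 1.0, 0.024], [-0.058, 0.023, -0.998]]
contact_force: [-0.6, 1.1, 1.3]
finger_gap: 0.43
```

```bash
python3 - <<'E'
from h import *
s=env.read_state();print(s['tool_pos'],s['contact_force'])
c=cap('scene'); X=cloud(c); a=c['pixels'][190:245,175:245,::-1]
cv2.imwrite('pics/s4.png',cv2.resize(a,None,fx=9,fy=9,interpolation=2))
d=np.hypot(X[...,0]-.457,X[...,1]-.318)<.06
for r in env.outline_of('scene','canister_tiny')[:1]:
    q=X[r['region']];print(r['box'],np.nanpercentile(q[:,2],[50,95,99]))
for r in env.outline_of('scene','lid_tiny')[:2]:
    q=X[r['region']];print(r['score'],r['box'],np.nanpercentile(q,[1,50,99],axis=0))
E
```

```text
[0.4599607  0.32086431 0.07486228] [-0.55188739  1.05007231  1.28090554]
[209.8, 219.8, 25.8, 35.3] [0.03700732 0.07112516 0.07659605]
0.46 [204.9, 198.4, 6.1, 11.1] [[0.44131908 0.30242607 0.07303547]
 [0.44707729 0.31613932 0.08962214]
 [0.46040771 0.33146679 0.09644383]]
```

View pics/s4.png

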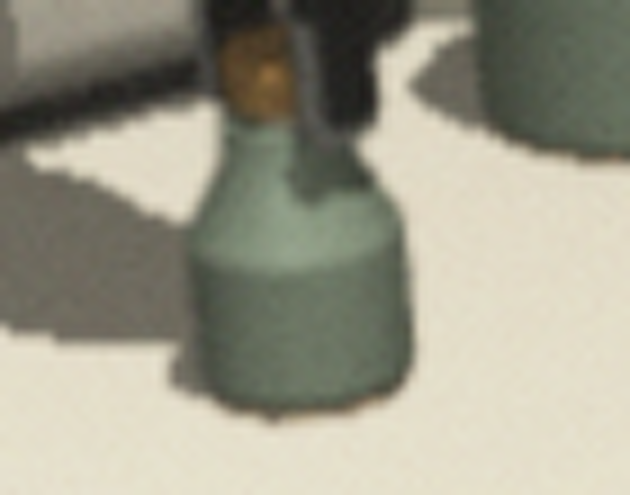

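Request:
{"name": "drive_tool", "arguments": {
  "targets": [0.4,0,0,0,0,0.3,0,0,0,0,0.3,0,0,0,0,0.3,0,0,0,0]
}}

```text
time_s: 9.87
tool_pos: [0.4578, 0.3186, 0.0719]
tool_rot: [[-0.999, -0.005, 0.052], [-0.004, 1.0, 0.019], [-0.053, 0.018, -0.998]]
contact_force: [-0.1, 0.0, -0.0]
finger_gap: 0.702
```

Request:
{"name": "drive_tool", "arguments": {
  "targets": [0.3,0,0,-10,0,0.3,0,0,-30,0,0.3,0,0,-20,0,1,0,0,0,0]
}}

```text
time_s: 10.2
tool_pos: [0.4531, 0.3152, 0.1327]
tool_rot: [[-0.999, -0.005, 0.047], [-0.004, 1.0, 0.012], [-0.048, 0.012, -0.999]]
contact_force: [0.0, -0.1, 0.4]
finger_gap: 0.576
```

```bash
python3 - <<'E'
from h import *
s=env.read_state();print(s['tool_pos'],s['contact_force'])
c=cap('scene'); X=cloud(c); a=c['pixels'][190:245,175:245,::-1]
cv2.imwrite('pics/s5.png',cv2.resize(a,None,fx=9,fy=9,interpolation=2))
m=(np.hypot(X[...,0]-.457,X[...,1]-.317)<.03)&(X[...,2]>.082)&(X[...,2]<.105)
q=X[m];print(len(q),np.percentile(q,[1,50,99],axis=0))
top=q[q[:,2]>.086];A=np.c_[top[:,:2],np.ones(len(top))];print(np.linalg.lstsq(A,top[:,2],rcond=None)[0])
E
```

```text
[0.4531469  0.31524549 0.13268131] [ 0.00658307 -0.11044501  0.44735605]
101 [[0.43936731 0.29943723 0.08230656]
 [0.45348732 0.31401117 0.08955247]
 [0.47427986 0.33400629 0.09259192]]
[0.02952648 0.05402084 0.05947816]
```

View pics/s5.png

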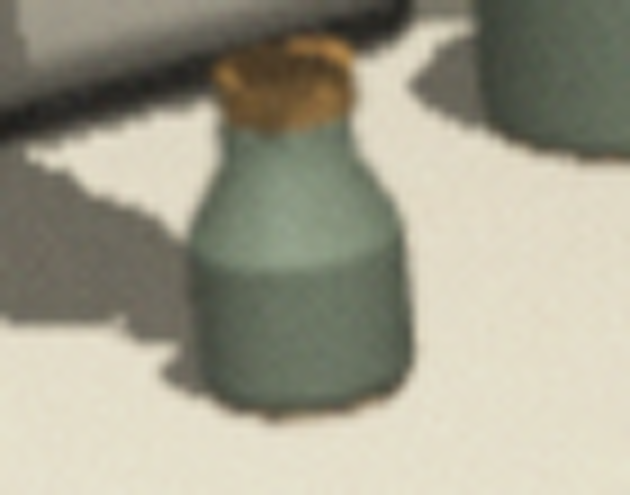

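Request:
{"name": "drive_tool", "arguments": {
  "targets": [0.28,0,0,-30,0,0.28,0,0,-30,0,0.28,-14,-33,0,0,0.28,-14,-33,0,0,0.28,-14,-33,0,0,0.28,-14,-33,0,0,0.28,-14,-33,0,0,0.28,-14,-33,0,0]
}}

```text
time_s: 10.92
tool_pos: [0.5334, 0.114, 0.1928]
tool_rot: [[-0.999, -0.015, 0.04], [-0.015, 1.0, 0.01], [-0.041, 0.009, -0.999]]
contact_force: [0.5, 0.9, 0.5]
finger_gap: 0.716
```

Request:
{"name": "drive_tool", "arguments": {
  "targets": [0.28,-14,-33,0,0,0.28,-14,-33,0,0,0.28,-14,-33,0,0,0.28,-14,-33,0,0,0.28,0,0,0,0,0.28,0,0,0,0]
}}

```text
time_s: 11.42
tool_pos: [0.5922, -0.0314, 0.1895]
tool_rot: [[-0.999, -0.008, 0.032], [-0.008, 1.0, 0.008], [-0.032, 0.007, -0.999]]
contact_force: [-0.5, -0.7, -0.1]
finger_gap: 0.721
```

Request:
{"name": "drive_tool", "arguments": {
  "targets": [0.28,0,0,-40,0,0.28,0,0,-40,0,0.28,0,8,0,0.008,0.28,0,0,12,0,0.28,0,0,12,0,0.28,0,0,12,0,0.28,0,0,12,0,0.28,0,0,12,0]
}}

```text
time_s: 12.08
tool_pos: [0.5868, -0.0204, 0.2054]
tool_rot: [[-1.0, -0.002, 0.024], [-0.002, 1.0, 0.008], [-0.024, 0.008, -1.0]]
contact_force: [0.6, -0.5, -0.2]
finger_gap: 0.723
```

Request:
{"name": "drive_tool", "arguments": {
  "targets": [0.28,0,0,12,0,0.28,0,0,12,0,0.28,0,0,12,0,0.28,0,0,12,0,0.28,0,0,12,0,0.28,0,0,12,0,0.28,0,0,0,0]
}}

```text
time_s: 12.67
tool_pos: [0.5793, -0.0154, 0.1182]
tool_rot: [[-1.0, -0.009, 0.006], [-0.009, 1.0, 0.008], [-0.006, 0.008, -1.0]]
contact_force: [0.4, -1.1, -0.7]
finger_gap: 0.718
```

Request:
{"name": "drive_tool", "arguments": {
  "targets": [0.28,-11,-7.5,0,0,0.28,0,0,12,0,0.28,0,0,12,0,0.28,0,0,12,0,0.28,0,0,10,0,0.28,0,0,0,0]
}}

```text
time_s: 13.17
tool_pos: [0.5881, -0.0204, 0.0689]
tool_rot: [[-1.0, -0.015, 0.001], [-0.015, 1.0, 0.007], [-0.002, 0.007, -1.0]]
contact_force: [-0.3, -0.1, -0.2]
finger_gap: 0.717
```

Nearly vertical now. Final approach and close.

Request:
{"name": "drive_tool", "arguments": {
  "targets": [0.28,-2.7,-2.8,6,0.014,0.28,0,0,5,0,0.28,0,0,0,0]
}}

```text
time_s: 13.42
tool_pos: [0.5913, -0.0229, 0.0578]
tool_rot: [[-1.0, -0.0, 0.002], [-0.0, 1.0, 0.006], [-0.002, 0.006, -1.0]]
contact_force: [-0.2, -0.6, -0.3]
finger_gap: 0.718
```

Request:
{"name": "drive_tool", "arguments": {
  "targets": [0.4,0,0,0,0]
}}

```text
time_s: 13.5
tool_pos: [0.5915, -0.023, 0.0579]
tool_rot: [[-1.0, -0.0, 0.002], [-0.0, 1.0, 0.006], [-0.002, 0.006, -1.0]]
contact_force: [-0.1, -0.1, 0.6]
finger_gap: 0.607
```

Request:
{"name": "drive_tool", "arguments": {
  "targets": [0.5,0,0,0,0,1,0,0,0,0]
}}

```text
time_s: 13.67
tool_pos: [0.5922, -0.023, 0.0589]
tool_rot: [[-1.0, -0.001, 0.004], [-0.001, 1.0, 0.006], [-0.004, 0.006, -1.0]]
contact_force: [-0.4, 0.2, 0.5]
finger_gap: 0.544
```

Request:
{"name": "drive_tool", "arguments": {
  "targets": [1,0,0,0,0,1,0,0,0,0]
}}

```text
time_s: 13.83
tool_pos: [0.5925, -0.0229, 0.0595]
tool_rot: [[-1.0, -0.001, 0.005], [-0.001, 1.0, 0.006], [-0.005, 0.006, -1.0]]
contact_force: [0.9, 0.1, -0.1]
finger_gap: 0.544
```

Request:
{"name": "drive_tool", "arguments": {
  "targets": [1,0,0,-10,0,1,0,0,-20,0,1,0,0,-25,0,1,0,0,-25,0,1,0,0,-20,0,1,0,0,-10,0,1,0,0,0,0]
}}

```text
time_s: 14.42
tool_pos: [0.5908, -0.0244, 0.1782]
tool_rot: [[-1.0, -0.0, 0.004], [-0.0, 1.0, 0.005], [-0.004, 0.005, -1.0]]
contact_force: [-0.2, 0.6, -0.8]
finger_gap: 0.538
```

Request:
{"name": "drive_tool", "arguments": {
  "targets": [1,1.5,27,0,0,1,1.5,27,0,0,1,1.5,27,0,0,1,1.5,27,0,0,1,1.5,27,0,0,1,1.5,27,0,0,1,1.5,27,0,0,1,1.5,27,0,0]
}}

```text
time_s: 15.08
tool_pos: [0.5774, 0.1946, 0.1796]
tool_rot: [[-1.0, 0.009, 0.004], [0.009, 1.0, 0.004], [-0.004, 0.005, -1.0]]
contact_force: [1.0, -0.1, 0.1]
finger_gap: 0.541
```

Request:
{"name": "drive_tool", "arguments": {
  "targets": [1,1.5,15,0,0,1,0,0,0,0,1,0,0,0,0]
}}

```text
time_s: 15.33
tool_pos: [0.5742, 0.2152, 0.1776]
tool_rot: [[-1.0, 0.003, 0.001], [0.003, 1.0, 0.004], [-0.001, 0.004, -1.0]]
contact_force: [-0.3, -0.5, -0.1]
finger_gap: 0.545
```

Request:
{"name": "drive_tool", "arguments": {
  "targets": [1,0,3,12,0,1,0,0,12,0,1,0,0,12,0,1,0,0,12,0,1,0,0,12,0,1,0,0,10,0,1,0,0,0,0]
}}

```text
time_s: 15.92
tool_pos: [0.5748, 0.2117, 0.105]
tool_rot: [[-1.0, 0.009, 0.001], [0.009, 1.0, 0.003], [-0.001, 0.003, -1.0]]
contact_force: [-0.5, -0.5, -0.7]
finger_gap: 0.544
```

Request:
{"name": "drive_tool", "arguments": {
  "targets": [1,-2.2,7,0,0,1,0,0,0,0]
}}

```text
time_s: 16.08
tool_pos: [0.5775, 0.2175, 0.1053]
tool_rot: [[-1.0, 0.01, 0.001], [0.01, 1.0, 0.002], [-0.001, 0.002, -1.0]]
contact_force: [0.0, -0.4, -1.0]
finger_gap: 0.546
```

Request:
{"name": "drive_tool", "arguments": {
  "targets": [1,0,0,6,0,1,0,0,3,0,1,0,0,0,0]
}}

```text
time_s: 16.33
tool_pos: [0.5789, 0.2183, 0.0975]
tool_rot: [[-1.0, 0.01, 0.004], [0.01, 1.0, 0.004], [-0.004, 0.004, -1.0]]
contact_force: [-0.2, -0.7, -0.7]
finger_gap: 0.549
```

Request:
{"name": "drive_tool", "arguments": {
  "targets": [1,1.5,0.3,0,0,1,0,0,4,0,1,0,0,0,0]
}}

```text
time_s: 16.58
tool_pos: [0.5774, 0.2189, 0.0936]
tool_rot: [[-1.0, 0.01, 0.005], [0.01, 1.0, 0.004], [-0.005, 0.004, -1.0]]
contact_force: [-0.1, -0.3, -0.3]
finger_gap: 0.546
```

Request:
{"name": "drive_tool", "arguments": {
  "targets": [1,0,0,4,0,1,0,0,0,0]
}}

```text
time_s: 16.75
tool_pos: [0.5774, 0.219, 0.0894]
tool_rot: [[-1.0, 0.01, 0.005], [0.01, 1.0, 0.004], [-0.005, 0.005, -1.0]]
contact_force: [0.1, -0.7, -1.1]
finger_gap: 0.543
```

Request:
{"name": "drive_tool", "arguments": {
  "targets": [1,0,0,3,0,1,0,0,0,0]
}}

```text
time_s: 16.92
tool_pos: [0.5778, 0.2196, 0.0866]
tool_rot: [[-1.0, 0.009, 0.006], [0.01, 1.0, 0.006], [-0.006, 0.006, -1.0]]
contact_force: [-1.0, 2.1, -0.8]
finger_gap: 0.547
```

Very close to seated (0.0855). A little more, then release.

Request:
{"name": "drive_tool", "arguments": {
  "targets": [1,0,0,2.5,0]
}}

```text
time_s: 17.0
tool_pos: [0.578, 0.22, 0.0847]
tool_rot: [[-1.0, 0.009, 0.007], [0.009, 1.0, 0.006], [-0.007, 0.006, -1.0]]
contact_force: [-2.0, 2.0, 5.1]
finger_gap: 0.543
```

Request:
{"name": "drive_tool", "arguments": {
  "targets": [0.4,0,0,0,0,0.28,0,0,0,0,0.25,0,0,0,0,0.25,0,0,0,0]
}}

```text
time_s: 17.33
tool_pos: [0.5778, 0.2195, 0.084]
tool_rot: [[-1.0, 0.009, 0.007], [0.009, 1.0, 0.005], [-0.007, 0.005, -1.0]]
contact_force: [0.5, -0.7, -0.3]
finger_gap: 0.753
```

Request:
{"name": "drive_tool", "arguments": {
  "targets": [0.25,0,0,-10,0,0.25,0,0,-20,0,0.25,0,0,-25,0,0.25,0,0,-20,0,0.25,0,0,-10,0,0.25,0,0,0,0]
}}

```text
time_s: 17.83
tool_pos: [0.577, 0.2175, 0.1749]
tool_rot: [[-1.0, 0.01, 0.005], [0.01, 1.0, 0.002], [-0.005, 0.002, -1.0]]
contact_force: [0.2, -0.2, -0.1]
finger_gap: 0.748
```

```bash
cat >> h.py <<'E'
C={'large':((.5668,-.2635),.034,.126),'medium':((.4284,-.1369),.029,.115),'small':((.5759,.2186),.024,.104),'tiny':((.457,.3183),.019,.093)}
def lidcheck(c,k):
    (x,y),r,z=C[k]; X=cloud(c)
    m=(np.hypot(X[...,0]-x,X[...,1]-y)<r+.006)&(abs(X[...,2]-z)<.009); q=X[m]
    t=q[(abs(q[:,2]-np.median(q[:,2]))<.004)] if len(q) else q
    if len(t)<10: print(k,'few',len(t)); return
    A=np.c_[t[:,0]-x,t[:,1]-y,np.ones(len(t))];f=np.linalg.lstsq(A,t[:,2],rcond=None)[0]
    print(k,len(t),'slope,z',np.round(f,4),'ctr',np.round((t.max(0)+t.min(0))/2,4)[:2],'ext',np.round(np.ptp(t,axis=0),4))
E
python3 - <<'E'
from h import *
c=cap('scene'); t=cap('top')
lidcheck(c,'small');lidcheck(t,'small');lidcheck(c,'tiny');lidcheck(t,'tiny')
a=c['pixels'][180:250,180:300,::-1];b=t['pixels'][180:280,130:230,::-1]
cv2.imwrite('pics/s6.png',np.hstack([cv2.resize(a,(600,350),interpolation=2),cv2.resize(b,(350,350),interpolation=2)])[:, :800] if 0 else np.hstack([cv2.resize(a,(480,280),interpolation=2),cv2.resize(b,(280,280),interpolation=2)]))
E
```

```text
small 130 slope,z [0.047  0.0193 0.1029] ctr [0.5751 0.2205] ext [0.0473 0.0538 0.0072]
small 387 slope,z [ 0.0293 -0.0107  0.1052] ctr [0.5746 0.2194] ext [0.0405 0.0471 0.0075]
tiny 77 slope,z [0.0118 0.0185 0.0898] ctr [0.4569 0.319 ] ext [0.0351 0.0389 0.0065]
tiny 293 slope,z [0.0167 0.0238 0.0938] ctr [0.4591 0.3199] ext [0.0356 0.036  0.0077]
```

View pics/s6.png

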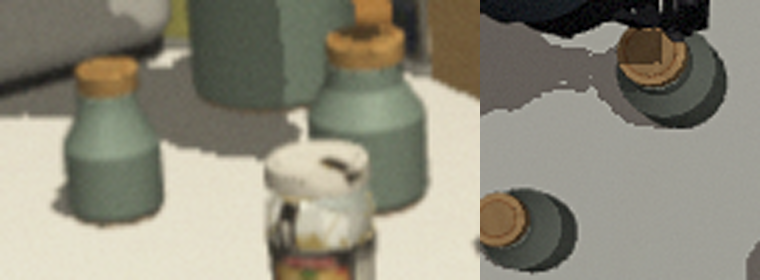

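Request:
{"name": "drive_tool", "arguments": {
  "targets": [0.15,-1.5,-27,0,-0.01,0.15,-1.5,-27,0,0,0.15,-1.5,-27,0,0,0.15,-1.5,-27,0,0,0.15,-1.5,-27,0,0,0.15,-1.5,-27,0,0,0.15,-1.5,-27,0,0,0.15,-1.5,-27,0,0]
}}

```text
time_s: 18.6
tool_pos: [0.5824, -0.0031, 0.1609]
tool_rot: [[-1.0, -0.008, -0.016], [-0.008, 1.0, -0.002], [0.016, -0.002, -1.0]]
contact_force: [0.4, 0.2, 0.0]
finger_gap: 0.848
```

Request:
{"name": "drive_tool", "arguments": {
  "targets": [0.15,-1.5,-26,0,0,0.15,0,0,12,0,0.15,0,0,12,0,0.15,0,0,12,0,0.15,0,0,12,0,0.15,0,0,12,0,0.15,0,0,12,0,0.15,0,0,0,0]
}}

```text
time_s: 19.27
tool_pos: [0.5751, -0.0388, 0.0758]
tool_rot: [[-0.999, 0.002, -0.034], [0.002, 1.0, -0.004], [0.034, -0.004, -0.999]]
contact_force: [-0.3, -0.7, -1.3]
finger_gap: 0.851
```

Request:
{"name": "drive_tool", "arguments": {
  "targets": [0.15,0,0,-10,0,0.15,0,0,-20,0,0.15,0,0,-25,0,0.15,0,0,-25,0,0.15,0,0,-20,0,0.15,0,0,-10,0,0.15,0,0,0,0]
}}

```text
time_s: 19.85
tool_pos: [0.5772, -0.0394, 0.1942]
tool_rot: [[-0.999, 0.002, -0.04], [0.002, 1.0, -0.007], [0.04, -0.007, -0.999]]
contact_force: [0.2, -0.4, 1.1]
finger_gap: 0.847
```

Request:
{"name": "drive_tool", "arguments": {
  "targets": [0.15,0,0,35,0,0.15,0,0,35,0,0.15,0,0,20,0,0.15,0,0,0,0]
}}

```text
time_s: 20.18
tool_pos: [0.5766, -0.0397, 0.1073]
tool_rot: [[-1.0, 0.001, -0.027], [0.002, 1.0, -0.005], [0.027, -0.005, -1.0]]
contact_force: [0.1, 0.7, -0.3]
finger_gap: 0.85
```

Request:
{"name": "drive_tool", "arguments": {
  "targets": [0.15,-15,15,0,0,0.15,0,0,0,0,0.15,0,0,36,0,0.15,0,0,25,0,0.15,0,0,0,0]
}}

```text
time_s: 20.6
tool_pos: [0.5928, -0.025, 0.0499]
tool_rot: [[-1.0, 0.0, -0.022], [0.0, 1.0, -0.006], [0.022, -0.006, -1.0]]
contact_force: [-1.0, 0.4, -1.7]
finger_gap: 0.848
```

Request:
{"name": "drive_tool", "arguments": {
  "targets": [0.15,2,0.5,10,0,0.15,0,0,9,0,0.15,0,0,0,0]
}}

```text
time_s: 20.85
tool_pos: [0.5922, -0.025, 0.0345]
tool_rot: [[-1.0, -0.001, -0.018], [-0.001, 1.0, -0.007], [0.018, -0.007, -1.0]]
contact_force: [-0.4, 0.0, -0.5]
finger_gap: 0.848
```

Request:
{"name": "drive_tool", "arguments": {
  "targets": [0.3,0,0,0,0,0.4,0,0,0,0]
}}

```text
time_s: 21.02
tool_pos: [0.5938, -0.0251, 0.0374]
tool_rot: [[-1.0, -0.002, -0.015], [-0.001, 1.0, -0.008], [0.015, -0.008, -1.0]]
contact_force: [-1.0, -0.2, 0.5]
finger_gap: 0.661
```

Request:
{"name": "drive_tool", "arguments": {
  "targets": [1,0,0,0,0,1,0,0,0,0,1,0,0,0,0]
}}

```text
time_s: 21.27
tool_pos: [0.5952, -0.025, 0.04]
tool_rot: [[-1.0, -0.002, -0.011], [-0.002, 1.0, -0.007], [0.011, -0.007, -1.0]]
contact_force: [-0.0, 0.8, -1.7]
finger_gap: 0.661
```

Request:
{"name": "drive_tool", "arguments": {
  "targets": [0.25,0,0,0,0,0.25,4.8,0.5,6,0,0.25,0,0,4,0,0.25,0,0,0,0]
}}

```text
time_s: 21.6
tool_pos: [0.5904, -0.0246, 0.0301]
tool_rot: [[-1.0, -0.002, -0.01], [-0.002, 1.0, -0.007], [0.01, -0.007, -1.0]]
contact_force: [0.7, 0.5, -0.1]
finger_gap: 0.752
```

Request:
{"name": "drive_tool", "arguments": {
  "targets": [0.25,0,0,0,0]
}}

```text
time_s: 21.68
tool_pos: [0.59, -0.0246, 0.0297]
tool_rot: [[-1.0, -0.002, -0.01], [-0.002, 1.0, -0.007], [0.01, -0.007, -1.0]]
contact_force: [0.9, -0.4, 0.3]
finger_gap: 0.752
```

Request:
{"name": "drive_tool", "arguments": {
  "targets": [0.32,0,0,0,0,0.5,0,0,0,0,1,0,0,0,0]
}}

```text
time_s: 21.93
tool_pos: [0.5903, -0.0248, 0.03]
tool_rot: [[-1.0, -0.002, -0.01], [-0.002, 1.0, -0.008], [0.01, -0.008, -1.0]]
contact_force: [-1.1, -0.1, -1.9]
finger_gap: 0.659
```

Request:
{"name": "drive_tool", "arguments": {
  "targets": [1,0,0,-10,0,1,0,0,-20,0,1,0,0,-30,0,1,0,0,-30,0,1,0,0,-30,0,1,0,0,-15,0,1,0,0,0,0]
}}

```text
time_s: 22.52
tool_pos: [0.5893, -0.0243, 0.1717]
tool_rot: [[-1.0, -0.001, -0.017], [-0.001, 1.0, -0.008], [0.017, -0.008, -1.0]]
contact_force: [0.8, 0.3, -0.7]
finger_gap: 0.666
```

Request:
{"name": "drive_tool", "arguments": {
  "targets": [1,23,-16,0,0,1,23,-16,0,0,1,23,-16,0,0,1,23,-16,0,0,1,23,-16,0,0,1,23,-16,0,0,1,20,-14,0,0,1,0,0,0,0]
}}

```text
time_s: 23.18
tool_pos: [0.4222, -0.1365, 0.1716]
tool_rot: [[-1.0, -0.003, -0.021], [-0.003, 1.0, -0.005], [0.021, -0.005, -1.0]]
contact_force: [-0.2, -0.6, -1.9]
finger_gap: 0.662
```

Request:
{"name": "drive_tool", "arguments": {
  "targets": [1,-6.5,0,0,0,1,0,0,30,0,1,0,0,25,0,1,0,0,0,0,1,0,0,0,0]
}}

```text
time_s: 23.6
tool_pos: [0.4299, -0.1368, 0.1155]
tool_rot: [[-1.0, -0.002, -0.018], [-0.002, 1.0, -0.005], [0.018, -0.005, -1.0]]
contact_force: [0.8, -1.0, -0.8]
finger_gap: 0.662
```

Request:
{"name": "drive_tool", "arguments": {
  "targets": [1,1,0,6,0,1,0,0,4,0,1,0,0,0,0]
}}

```text
time_s: 23.85
tool_pos: [0.4312, -0.1364, 0.1066]
tool_rot: [[-1.0, -0.003, -0.016], [-0.003, 1.0, -0.006], [0.016, -0.006, -1.0]]
contact_force: [-0.6, 0.2, -1.5]
finger_gap: 0.66
```

Request:
{"name": "drive_tool", "arguments": {
  "targets": [1,0,0,4,0,1,0,0,0,0]
}}

```text
time_s: 24.02
tool_pos: [0.4325, -0.1365, 0.1036]
tool_rot: [[-1.0, -0.004, -0.013], [-0.004, 1.0, -0.007], [0.013, -0.006, -1.0]]
contact_force: [-0.2, -0.4, -1.6]
finger_gap: 0.663
```

Request:
{"name": "drive_tool", "arguments": {
  "targets": [1,0,0,3,0,1,0,0,0,0]
}}

```text
time_s: 24.18
tool_pos: [0.4335, -0.1369, 0.1027]
tool_rot: [[-1.0, -0.005, -0.01], [-0.005, 1.0, -0.008], [0.01, -0.008, -1.0]]
contact_force: [-3.4, 0.9, 2.0]
finger_gap: 0.66
```

Request:
{"name": "drive_tool", "arguments": {
  "targets": [1,4.8,0,-1,0,1,0,0,0,0]
}}

```text
time_s: 24.35
tool_pos: [0.4288, -0.1369, 0.1044]
tool_rot: [[-1.0, -0.005, -0.009], [-0.005, 1.0, -0.008], [0.009, -0.008, -1.0]]
contact_force: [0.1, -0.4, -1.7]
finger_gap: 0.663
```

Request:
{"name": "drive_tool", "arguments": {
  "targets": [1,0,0,3,0,1,0,0,0,0]
}}

```text
time_s: 24.52
tool_pos: [0.4287, -0.1368, 0.1013]
tool_rot: [[-1.0, -0.005, -0.008], [-0.005, 1.0, -0.007], [0.008, -0.007, -1.0]]
contact_force: [-1.1, 0.7, -1.2]
finger_gap: 0.668
```

```bash
python3 - <<'E'
from h import *
s=env.read_state();print(s['tool_pos'],s['contact_force'])
c=cap('scene'); a=c['pixels'][215:310,290:400,::-1]
cv2.imwrite('pics/s7.png',cv2.resize(a,None,fx=6,fy=6,interpolation=2))
E
```

```text
[ 0.42870718 -0.13684516  0.10133186] [-1.07821657  0.66609272 -1.22725177]
```

View pics/s7.png

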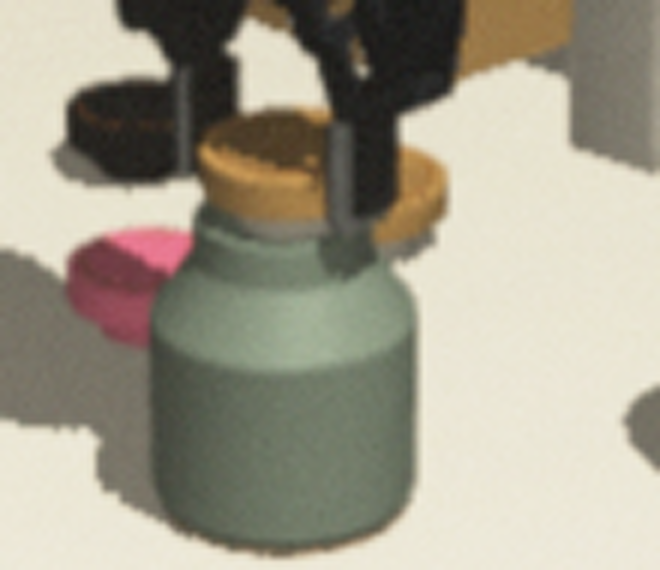

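Request:
{"name": "drive_tool", "arguments": {
  "targets": [1,0,0,4,0,1,0,0,0,0]
}}

```text
time_s: 24.73
tool_pos: [0.4281, -0.137, 0.097]
tool_rot: [[-1.0, -0.005, -0.009], [-0.005, 1.0, -0.008], [0.009, -0.008, -1.0]]
contact_force: [-1.3, 0.1, -2.0]
finger_gap: 0.66
```

Request:
{"name": "drive_tool", "arguments": {
  "targets": [1,0.8,0,3,0,1,0,0,0,0]
}}

```text
time_s: 24.9
tool_pos: [0.4271, -0.1368, 0.0942]
tool_rot: [[-1.0, -0.004, -0.009], [-0.004, 1.0, -0.007], [0.009, -0.007, -1.0]]
contact_force: [-1.6, 2.1, 2.3]
finger_gap: 0.664
```

Request:
{"name": "drive_tool", "arguments": {
  "targets": [1,0.3,0,3,0]
}}

```text
time_s: 24.98
tool_pos: [0.4273, -0.1368, 0.0925]
tool_rot: [[-1.0, -0.005, -0.008], [-0.005, 1.0, -0.007], [0.008, -0.007, -1.0]]
contact_force: [-9.9, 7.8, 31.9]
finger_gap: 0.661
```

Request:
{"name": "drive_tool", "arguments": {
  "targets": [1,0,0,0,0,0.25,0,0,0,0,0.15,0,0,0,0,0.15,0,0,0,0]
}}

```text
time_s: 25.32
tool_pos: [0.4281, -0.1367, 0.0931]
tool_rot: [[-1.0, -0.005, -0.006], [-0.005, 1.0, -0.008], [0.006, -0.008, -1.0]]
contact_force: [-0.4, -0.2, -0.8]
finger_gap: 0.846
```

Request:
{"name": "drive_tool", "arguments": {
  "targets": [0.1,0,0,-10,0,0.08,0,0,-25,0,0.08,0,0,-30,0,0.08,0,0,-15,0,0.08,0,0,0,0]
}}

```text
time_s: 25.73
tool_pos: [0.4279, -0.1364, 0.1739]
tool_rot: [[-1.0, -0.005, -0.01], [-0.005, 1.0, -0.008], [0.01, -0.008, -1.0]]
contact_force: [0.8, 0.1, 0.0]
finger_gap: 0.923
```

```bash
python3 - <<'E'
from h import *
from scipy.optimize import least_squares
c=cap('scene'); t=cap('top')
for k in('medium','tiny','small'): lidcheck(c,k);lidcheck(t,k)
for n,cc in(('s',c),('t',t)):
    X=cloud(cc).reshape(-1,3);q=X[(np.hypot(X[:,0]-.591,X[:,1]+.023)<.045)&(abs(X[:,2]-.026)<.007)]
    print(n,len(q),(q.max(0)+q.min(0))/2,np.ptp(q,axis=0),np.median(q[:,2]))
E
```

```text
medium 358 slope,z [0.0349 0.0202 0.114 ] ctr [ 0.43   -0.1383] ext [0.0573 0.0599 0.0074]
medium few 0
tiny 78 slope,z [0.045  0.0231 0.0897] ctr [0.4554 0.3194] ext [0.0354 0.04   0.0068]
tiny 293 slope,z [0.0234 0.0154 0.094 ] ctr [0.4591 0.32  ] ext [0.0352 0.0367 0.0079]
small 128 slope,z [0.0504 0.0394 0.1031] ctr [0.5762 0.2178] ext [0.0473 0.0516 0.0074]
small 448 slope,z [0.0286 0.0035 0.1052] ctr [0.5777 0.2197] ext [0.0467 0.046  0.0077]
s 149 [ 0.59832163 -0.03107365  0.02418432] [0.05666108 0.05696495 0.00966976] 0.025190400420955113
t 422 [ 0.60634651 -0.02092467  0.02717305] [0.03875587 0.06643541 0.00956257] 0.02773057868389822
```

Request:
{"name": "drive_tool", "arguments": {
  "targets": [0.08,-23,16,0,0,0.08,-23,16,0,0,0.08,-23,16,0,0,0.08,-23,16,0,0,0.08,-23,16,0,0,0.08,-23,16,0,0,0.08,-22,15,0,0,0.08,0,0,0,0]
}}

```text
time_s: 26.5
tool_pos: [0.5862, -0.0198, 0.153]
tool_rot: [[-0.999, -0.0, -0.033], [0.0, 1.0, -0.007], [0.033, -0.007, -0.999]]
contact_force: [-0.3, -0.5, -0.3]
finger_gap: 0.92
```

Request:
{"name": "drive_tool", "arguments": {
  "targets": [0.08,0,0,25,0,0.08,0,0,30,0,0.08,0,0,30,0,0.08,0,0,15,0,0.08,0,0,0,0,0.08,0,0,0,0]
}}

```text
time_s: 27.0
tool_pos: [0.5791, -0.02, 0.039]
tool_rot: [[-0.999, -0.001, -0.046], [-0.001, 1.0, -0.009], [0.046, -0.009, -0.999]]
contact_force: [-0.1, -0.8, 1.0]
finger_gap: 0.918
```

Request:
{"name": "drive_tool", "arguments": {
  "targets": [0.08,-12.5,-3,0,0,0.08,0,0,15,0,0.08,0,0,10,0,0.08,0,0,0,0]
}}

```text
time_s: 27.33
tool_pos: [0.5916, -0.0237, 0.0146]
tool_rot: [[-0.999, -0.001, -0.044], [-0.001, 1.0, -0.009], [0.044, -0.009, -0.999]]
contact_force: [-0.7, 0.4, -0.3]
finger_gap: 0.918
```

Request:
{"name": "drive_tool", "arguments": {
  "targets": [0.08,1.5,0.5,6,0,0.08,0,0,4,0,0.08,0,0,0,0]
}}

```text
time_s: 27.58
tool_pos: [0.5903, -0.0233, 0.0057]
tool_rot: [[-0.999, -0.002, -0.042], [-0.001, 1.0, -0.009], [0.042, -0.009, -0.999]]
contact_force: [0.5, -0.6, -0.3]
finger_gap: 0.916
```

Request:
{"name": "drive_tool", "arguments": {
  "targets": [0.15,0,0,0,0]
}}

```text
time_s: 27.67
tool_pos: [0.5904, -0.0232, 0.0061]
tool_rot: [[-0.999, -0.002, -0.041], [-0.002, 1.0, -0.009], [0.041, -0.009, -0.999]]
contact_force: [0.3, 0.3, 0.0]
finger_gap: 0.845
```

Request:
{"name": "drive_tool", "arguments": {
  "targets": [0.22,0,0,0,0]
}}

```text
time_s: 27.75
tool_pos: [0.5906, -0.0232, 0.0067]
tool_rot: [[-0.999, -0.002, -0.041], [-0.002, 1.0, -0.009], [0.041, -0.009, -0.999]]
contact_force: [0.8, -0.4, -1.4]
finger_gap: 0.788
```

Request:
{"name": "drive_tool", "arguments": {
  "targets": [0.5,0,0,0,0,1,0,0,0,0]
}}

```text
time_s: 27.92
tool_pos: [0.5909, -0.023, 0.0074]
tool_rot: [[-0.999, -0.002, -0.039], [-0.002, 1.0, -0.009], [0.039, -0.009, -0.999]]
contact_force: [0.0, -0.5, -1.5]
finger_gap: 0.778
```

Request:
{"name": "drive_tool", "arguments": {
  "targets": [1,0,0,-8,0,1,0,0,-20,0,1,0,0,-30,0,1,0,0,-35,0,1,0,0,-35,0,1,0,0,-25,0,1,0,0,-12,0,1,0,0,0,0],
  "newtons": 40
}}

```text
time_s: 28.58
tool_pos: [0.5957, -0.0224, 0.1821]
tool_rot: [[-0.999, -0.001, -0.043], [-0.001, 1.0, -0.01], [0.043, -0.01, -0.999]]
contact_force: [-0.3, -0.5, -0.6]
finger_gap: 0.773
```

Request:
{"name": "drive_tool", "arguments": {
  "targets": [1,2.5,-30,0,0,1,2.5,-30,0,0,1,2.5,-30,0,0,1,2.5,-30,0,0,1,2.5,-30,0,0,1,2.5,-30,0,0,1,2.5,-30,0,0,1,2.5,-28,0,0]
}}

```text
time_s: 29.25
tool_pos: [0.5742, -0.2627, 0.1807]
tool_rot: [[-0.999, -0.011, -0.048], [-0.011, 1.0, -0.005], [0.048, -0.004, -0.999]]
contact_force: [0.0, 1.3, -1.1]
finger_gap: 0.767
```

Request:
{"name": "drive_tool", "arguments": {
  "targets": [1,0,0,0,0,1,0,0,0,0]
}}

```text
time_s: 29.42
tool_pos: [0.5716, -0.268, 0.1778]
tool_rot: [[-0.999, -0.005, -0.052], [-0.004, 1.0, -0.004], [0.052, -0.004, -0.999]]
contact_force: [0.1, 0.4, -1.0]
finger_gap: 0.769
```

Request:
{"name": "drive_tool", "arguments": {
  "targets": [1,2,4,0,0,1,0,0,25,0,1,0,0,20,0,1,0,0,0,0,1,0,0,0,0]
}}

```text
time_s: 29.83
tool_pos: [0.5665, -0.2597, 0.1307]
tool_rot: [[-0.999, -0.007, -0.053], [-0.007, 1.0, -0.003], [0.053, -0.002, -0.999]]
contact_force: [0.5, 0.4, -0.4]
finger_gap: 0.775
```

Request:
{"name": "drive_tool", "arguments": {
  "targets": [1,-0.5,-3.8,4,0,1,0,0,4,0,1,0,0,0,0]
}}

```text
time_s: 30.08
tool_pos: [0.568, -0.2621, 0.1246]
tool_rot: [[-0.999, -0.01, -0.051], [-0.01, 1.0, -0.004], [0.051, -0.003, -0.999]]
contact_force: [-0.3, -0.4, -1.1]
finger_gap: 0.767
```

Request:
{"name": "drive_tool", "arguments": {
  "targets": [1,0,0,4,0,1,0,0,0,0]
}}

```text
time_s: 30.25
tool_pos: [0.5686, -0.2621, 0.1215]
tool_rot: [[-0.999, -0.01, -0.049], [-0.01, 1.0, -0.004], [0.049, -0.004, -0.999]]
contact_force: [0.1, -0.4, -1.5]
finger_gap: 0.771
```

Request:
{"name": "drive_tool", "arguments": {
  "targets": [1,2,-1.2,0,0,1,0,0,0,0]
}}

```text
time_s: 30.42
tool_pos: [0.5668, -0.2636, 0.1222]
tool_rot: [[-0.999, -0.01, -0.048], [-0.01, 1.0, -0.005], [0.048, -0.004, -0.999]]
contact_force: [-0.6, -0.4, -0.9]
finger_gap: 0.774
```

Request:
{"name": "drive_tool", "arguments": {
  "targets": [1,0,0,4,0,1,0,0,0,0]
}}

```text
time_s: 30.58
tool_pos: [0.5667, -0.2639, 0.1184]
tool_rot: [[-0.999, -0.01, -0.047], [-0.01, 1.0, -0.005], [0.047, -0.005, -0.999]]
contact_force: [-0.7, 0.1, -0.1]
finger_gap: 0.773
```

Request:
{"name": "drive_tool", "arguments": {
  "targets": [1,0,0,4,0,1,0,0,0,0]
}}

```text
time_s: 30.75
tool_pos: [0.5664, -0.2639, 0.114]
tool_rot: [[-0.999, -0.01, -0.047], [-0.01, 1.0, -0.005], [0.047, -0.005, -0.999]]
contact_force: [-0.6, 0.1, -2.1]
finger_gap: 0.772
```

Request:
{"name": "drive_tool", "arguments": {
  "targets": [1,0,0,4,0,1,0,0,0,0]
}}

```text
time_s: 30.92
tool_pos: [0.5661, -0.264, 0.1094]
tool_rot: [[-0.999, -0.01, -0.047], [-0.009, 1.0, -0.005], [0.047, -0.004, -0.999]]
contact_force: [-0.0, -0.4, -2.5]
finger_gap: 0.775
```

Request:
{"name": "drive_tool", "arguments": {
  "targets": [1,0,0,3,0]
}}

```text
time_s: 31.0
tool_pos: [0.5664, -0.2642, 0.1069]
tool_rot: [[-0.999, -0.01, -0.046], [-0.01, 1.0, -0.006], [0.046, -0.005, -0.999]]
contact_force: [-0.2, 1.9, 6.4]
finger_gap: 0.769
```

Request:
{"name": "drive_tool", "arguments": {
  "targets": [1,0,0,2,0,0.1,0,0,0,0,0,0,0,0,0,0,0,0,0,0,0,0,0,0,0]
}}

```text
time_s: 31.42
tool_pos: [0.5672, -0.2647, 0.1074]
tool_rot: [[-0.999, -0.011, -0.043], [-0.011, 1.0, -0.008], [0.043, -0.008, -0.999]]
contact_force: [0.1, -0.9, 0.6]
finger_gap: 1.0
```

Request:
{"name": "drive_tool", "arguments": {
  "targets": [0,0,0,-8,0,0,0,0,-20,0,0,0,0,-30,0,0,0,0,-30,0,0,0,0,0,0]
}}

```text
time_s: 31.83
tool_pos: [0.5694, -0.2641, 0.1978]
tool_rot: [[-0.999, -0.01, -0.049], [-0.01, 1.0, -0.007], [0.049, -0.007, -0.999]]
contact_force: [0.2, -0.4, 1.5]
finger_gap: 1.001
```

Request:
{"name": "drive_tool", "arguments": {
  "targets": [0,35,0,0,0,0,35,0,0,0,0,35,0,0,0,0,35,0,0,0,0,35,-20,0,0,0,30,-20,0,0,0,30,-20,0,0,0,0,0,0,0]
}}

```text
time_s: 32.5
tool_pos: [0.3287, -0.3276, 0.2122]
tool_rot: [[-0.999, -0.016, -0.044], [-0.016, 1.0, -0.011], [0.044, -0.01, -0.999]]
contact_force: [-0.6, -1.0, -0.1]
finger_gap: 1.001
```

```bash
python3 - <<'E'
from h import *
c=cap('scene','s8'); t=cap('top','t8')
for k in C: lidcheck(c,k);lidcheck(t,k)
for k in C:
    X=cloud(t);(x,y),r,z=C[k]
    q=X[(np.hypot(X[...,0]-x,X[...,1]-y)<r-.003)]; q=q[abs(q[:,2]-z)<.012]
    if len(q)<10: continue
    A=np.c_[q[:,0]-x,q[:,1]-y,np.ones(len(q))]; print(k,len(q),np.linalg.lstsq(A,q[:,2],rcond=None)[0].round(4),np.ptp(q[:,2]))
X=cloud(t);q=X[(abs(X[...,0]-.5)<.04)&(abs(X[...,1]-.17)<.03)];A=np.c_[q[:,:2]-[.5,.17],np.ones(len(q))];print('table',np.linalg.lstsq(A,q[:,2],rcond=None)[0].round(4))
E
```

```text
large 455 slope,z [0.0159 0.0065 0.1254] ctr [ 0.5666 -0.2656] ext [0.0685 0.0685 0.0074]
large 450 slope,z [ 0.0008 -0.0023  0.1277] ctr [ 0.5718 -0.26  ] ext [0.0583 0.0612 0.0074]
medium 359 slope,z [0.0426 0.0202 0.1142] ctr [ 0.4305 -0.1368] ext [0.0604 0.0591 0.0074]
medium 698 slope,z [ 0.0228 -0.003   0.1163] ctr [ 0.432  -0.1359] ext [0.0558 0.0558 0.0077]
small 129 slope,z [0.062  0.0261 0.1029] ctr [0.5778 0.2192] ext [0.047  0.0496 0.0076]
small 452 slope,z [0.0326 0.0009 0.1053] ctr [0.5779 0.2192] ext [0.0464 0.0467 0.0078]
tiny 78 slope,z [0.0614 0.0327 0.0898] ctr [0.4577 0.3175] ext [0.0348 0.0395 0.007 ]
tiny 293 slope,z [0.0285 0.01   0.094 ] ctr [0.4592 0.32  ] ext [0.0355 0.0362 0.0078]
large 360 [ 0.0051 -0.0049  0.1278] 0.009772047549052656
medium 582 [ 0.0396 -0.001   0.1163] 0.017987508247155115
small 368 [0.0844 0.0417 0.1051] 0.0178103950852172
tiny 235 [0.0967 0.0948 0.0938] 0.01735259322862895
table [ 0.0055 -0.0088  0.0012]
```

View pics/s8.png

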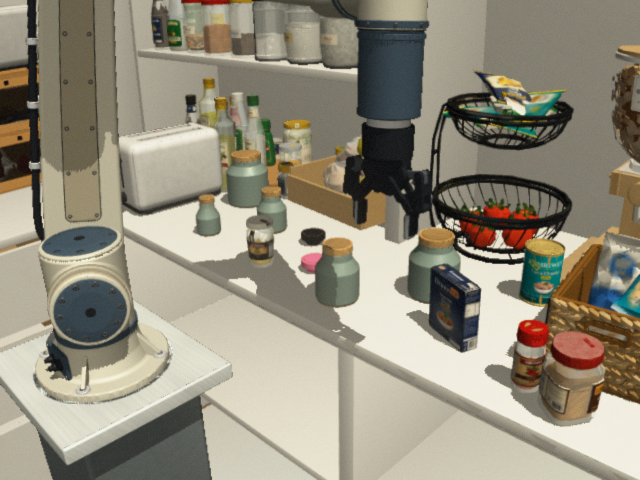

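View pics/t8.png

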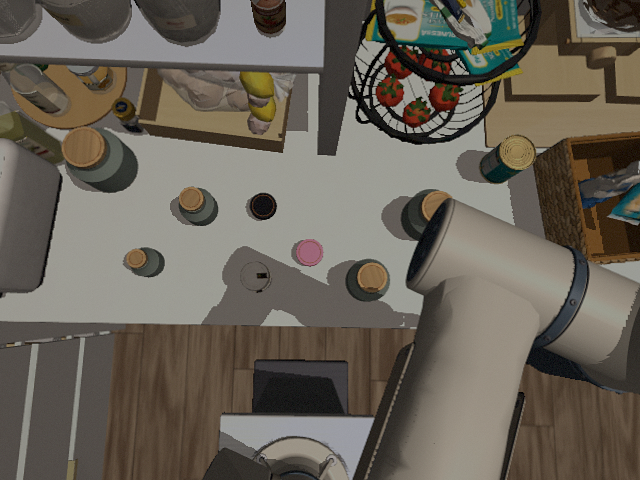

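```bash
python3 - <<'E'
from h import *
t=cap('top');X=cloud(t);print(env.read_state()['tool_pos'])
ctr={'large':(.5685,-.262),'medium':(.4305,-.1355),'small':(.577,.2195),'tiny':(.458,.3195)}
for k in C:
    (x,y),(_,r,z)=ctr[k],C[k]
    q=X[(np.hypot(X[...,0]-x,X[...,1]-y)<r-.005)]
    q=q[abs(q[:,2]-z-.001)<.006]
    print(k,len(q),'z',np.median(q[:,2]).round(4),[np.median(q[s][:,2]).round(4) for s in (q[:,0]>x+.004,q[:,0]<x-.004,q[:,1]>y+.004,q[:,1]<y-.004)],'std',q[:,2].std().round(4))
E
```

```text
[ 0.33273585 -0.32581361  0.21127031]
large 304 z 0.1276 [np.float64(0.1277), np.float64(0.1272), np.float64(0.1274), np.float64(0.1277)] std 0.0016
medium 495 z 0.1165 [np.float64(0.117), np.float64(0.116), np.float64(0.1164), np.float64(0.1165)] std 0.0015
small 293 z 0.1054 [np.float64(0.1056), np.float64(0.1052), np.float64(0.1053), np.float64(0.1053)] std 0.0015
tiny 162 z 0.0941 [np.float64(0.0944), np.float64(0.0939), np.float64(0.0945), np.float64(0.0941)] std 0.0015
```

```bash
python3 - <<'E'
from h import *
from collections import OrderedDict
acc={}
ctr={'large':(.5685,-.262,.029,.126),'medium':(.4305,-.1355,.024,.115),'small':(.577,.2195,.019,.104),'tiny':(.458,.3195,.014,.093),'jar(ref)':(.429,.088,.022,.103)}
Xs=[cloud(cap('top')) for _ in range(4)]
ref=np.load('top0.npy')
def st(X,x,y,r,z):
    q=np.concatenate([a[(np.hypot(a[...,0]-x,a[...,1]-y)<r)] for a in X]); q=q[abs(q[:,2]-z-.0012)<.004]
    A=np.c_[q[:,0]-x,q[:,1]-y,np.ones(len(q))]; return len(q),np.linalg.lstsq(A,q[:,2],rcond=None)[0].round(4)
for k,v in ctr.items(): print(k,st(Xs,*v))
print('stack tiny ref',st([ref],.5908,-.0213,.014,.104)); print('jar0',st([ref],.429,.088,.022,.103))
E
```

```text
large (1014, array([ 0.0003, -0.004 ,  0.1277]))
medium (1944, array([ 0.0147, -0.0015,  0.1166]))
small (1150, array([ 0.0377, -0.007 ,  0.1054]))
tiny (648, array([ 0.0213, -0.0039,  0.0944]))
jar(ref) (1627, array([ 0.0017, -0.0131,  0.1043]))
stack tiny ref (150, array([-0.0009,  0.0161,  0.106 ]))
jar0 (407, array([-0.0031, -0.0137,  0.1045]))
```

```bash
python3 -c "
from plant import env
print(env.read_state()['contact_force'],env.read_state()['time_s']);print(env.sign_off())"
```

```text
[ 0.63103483 -0.21422946  0.20448203] 32.85
the job is handed in; nothing more can be done
None
```

I took the stack apart from the top down and set each lid on the canister of its own size, then moved the arm clear and handed in at 32.9 s of the 112 s allowed.

- **Seating:** After correcting the top camera's height offset of about 1.3 mm, every lid top lies within about 0.5 mm of its seated height (126, 115, 104 and 93 mm).
- **Position:** The lids sit within about 2–3 mm of the canister centres I first measured. The jar and the large and medium canisters showed no shift I could see. I compared the carton and the two look-alike lids by eye only, and they appear untouched.
- **Press force:** The medium lid was pressed down with about 32 N. The large and small lids took about 5–6 N, and the tiny lid only about 1 N. I did not press any of them again after letting go.
- **Disagreement:** A plane fitted to the top camera's depth readings gave a slope of about 2° on the small lid and 1° on the tiny one. I took this as depth noise: the lid centres are not raised, and known level surfaces showed up to about 1° in the same fit. I did not confirm it any other way.
- **Drift while moving:** The arm's tilt wandered by up to about 3°, so I gripped the tiny and medium lids a second time, lower, before lifting them.

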